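Lay up shelf slats on the folding rack and true their ends

TASK

Get the slats ready for making a new shelf: swing the rack's hinged hoop up and over until it rests on its stop, then lay every slat flat across the ledge and the hoop's bar, side by side, and lay the straightedge on the ledge flush against the near ends of all the slats, so that their far ends butt against the back stop. Leave the mug, the mortar and the scoop where they stand.

Things in the scene. Friction and masses are not known exactly. Their poses are not given: they have to be found in the camera images.
- rack: fixed wooden assembly rack, 270 mm deep (x), 250 mm wide (y = -125 to 125); origin on the bench under its middle; x runs from the ledge (robot side) to the back stop, z up. Open down to the bench between ledge and back stop, except for the hoop. With the hoop up, a slat butted to the back stop has its middle at x = 0, z = 108 mm and its near end at x = -100 mm
- rack_ledge (a point): middle of the ledge's flat top where the straightedge belongs: rack x = -113, y = 0, z = 102 mm. The ledge top runs from rack x = -148 to -70 mm; in front of it (x = -154 to -148) stands a steel lip 8 mm high. The straightedge lying here has its middle 13 mm above this point
- rack_stop (a point): middle of the back stop's face, an upright board towards the slats: rack x = +100, y = 0, z = 108 mm; the board is 15 mm thick, its top is 125 mm above the bench
- hoop (a joint): hinged steel hoop, 60 mm from hinge to bar; rad. 0 = folded flat towards the robot; grows as it swings up and over, away from the robot (about rack +y); upright 1.57, stop 1.92, where it leans and stays under load. Its 12 mm bar then lies along y (-130 to 130) at rack x = 50 mm, top level with the ledge. Hinge friction 0.03 N m, hoop 0.25 kg; let go well below upright it falls back
- hoop_knob (a point): middle of the hoop's round dark wooden knob (22 mm diameter, 54 mm long, along the rack's y), on the bar's end at the rack's -y side, clear of the rack; 40 mm above the bench when folded flat, 96 mm when on the stop; moves with the hoop
- hoop_axis (a point): point on the hoop's hinge axis (along the rack's y) level with the knob: rack x = 29.5, y = -165, z = 40 mm; the knob swings about it at 60 mm radius
- slat0: plain pale hickory slat, a flat bar 200 x 28 x 12 mm, 70 g; origin at its middle (6 mm above what it lies flat on), x along its length, z through its thickness; all slats are alike and either face or end will do. Three or four are there; a fourth may be absent
- slat1: plain pale hickory slat, a flat bar 200 x 28 x 12 mm, 70 g; origin at its middle (6 mm above what it lies flat on), x along its length, z through its thickness; all slats are alike and either face or end will do. Three or four are there; a fourth may be absent
- slat2: plain pale hickory slat, a flat bar 200 x 28 x 12 mm, 70 g; origin at its middle (6 mm above what it lies flat on), x along its length, z through its thickness; all slats are alike and either face or end will do. Three or four are there; a fourth may be absent
- slat3: plain pale hickory slat, a flat bar 200 x 28 x 12 mm, 70 g; origin at its middle (6 mm above what it lies flat on), x along its length, z through its thickness; all slats are alike and either face or end will do. Three or four are there; a fourth may be absent
- straightedge: aluminium square bar straightedge 220 x 26 x 26 mm, about 220 g; origin at its middle, x along its length; any side and end will do. On the ledge beside the slats it stands 14 mm proud of them
- mug: chipped speckled blue enamel mug, 85 mm high, 84 mm across, to be left alone; origin under its middle
- mortar: squat black iron mortar, 75 mm high, 110 mm across, to be left alone; origin under its middle
- scoop: carved dark hickory scoop, 160 mm long, to be left alone; origin under its middle, x from handle to bowl

How it is judged:
By the outcome, as a careful person would: the job done as asked, in the order asked, and still so for the second after the job is handed in, with the robot touching nothing.
Of slat0, slat1, slat2, slat3 only 3 to 4 are there at a start; the rules pass over those that are not, and their reading is None.
At some moment in a run one of straightedge may be knocked a few centimetres aside while the robot is not near it.
Once in a run the grip may slacken for a moment while it holds something.
It also fails if it takes over 208 s, if anything falls off the work surface, if the arm or the gripper's body presses on something with over 40 N, if the wrist force passes 120 N, or if a joint passes its speed limit or range.

ROBOT

A 6-joint arm with a two-finger parallel gripper is mounted at the origin on the work surface. World frame = base frame: x ahead of the robot, y to its left, z up, the work surface at z = 0. Lengths are in m, angles in degrees, forces in N, time in s.
With the tool pointing down it reaches from about 0.3 to 0.75 m from the base axis. Payload 8.5 kg.
Tool frame: the origin (TCP) lies midway between the tips of the shut fingers; the grasp point (between the pads) lies 19 mm behind it; z points along the fingers, y is the line along which they close (so a half turn about z gives the same grasp; the last joint's range is limited). The gripper opens to 85 mm and grips with 20 to 120 N. Pads are 22 mm wide; open, the fingers measure 114 mm over their backs; the gripper's body (76 mm by 85 mm) begins 54 mm behind the grasp point. The pads swing forward as they close: fully open they stand 13 mm farther back than shut.
Start: joints at [52.695, 21.807, 74.336, -0, 83.858, -12.336], TCP at [0.232, 0.499, 0.195] pointing down, gripper open.
Joint ranges: [-178.18, 178.18], [-50.72, 133.34], [12.68, 142.11], [-81.47, 261.47], [9.98, 163.14], [-165.26, 165.26]. Speed limits (degrees/s): [136.94, 136.94, 180, 180, 180, 180].

INTERFACE

Orientations are given as a 3x3 rotation matrix whose columns are the frame's x, y, z axes.
In Python, from rig import observe, optics, order, spotter gives the robot as it stands.
- The arm moves only by the tool move_arm, never from a script. Its argument "series" is text: rows parted by semicolons, each of 5 numbers parted by spaces: the shift along the tool's x, y, z in cm, then the turn about the tool's z in degrees, then the opening, from -1 (shut) to 1 (fully open). A call has 1 to 8 rows; each row is the pose to reach, as a shift and turn from the pose commanded when the call began, along the tool's axes at that moment; what a row does not reach only later rows make up. A row lasts 1/8 s, in which the tool goes at most 62.5 mm and 10.7 degrees, less where a joint would pass 70% of its speed; a pose out of reach is approached as far as the arm can. A call with a gripper value outside its range is refused whole. The fingers move at their own pace and stop on an object; "force" is the grip in N (left out, the last holds). Time passes only in rows, so rows that repeat a pose let the fingers close. It gives the time, the measured TCP pose, the force, the opening and the grip force at its end, in the units of the state.
- observe(): the state, without advancing time (a new reading comes with each control period).
- optics.get_image(name): name is "side" or "top"; returns a dict with "pixels" (400x640x3 uint8, blue, green, red), "camera_matrix" (3x3 intrinsics, pixels), "rvec" (rotation vector, rad) and "tvec" (3), from world to camera coordinates, as OpenCV has them. Camera axes: x right, y down, z forward; pixel columns grow to the right and rows downward; lengths in m; the calibration is good to about 2 mm. A picture is of the moment at which its call begins. There is no depth.
- order.close_job(): hands the job in; it is judged then, once.
Trained networks look in the newest picture that a camera, given by its name, has taken for a name from the list of things; names that differ only in an ending like _2 or _b are one class to them, and where a whole thing is asked for, a point or a joint stands for the part that bears it (a point fixed in the world has none). Each returns a list of dicts, best first, with "score" (0 to 1); they miss things now and then, are a little off and sometimes report something else, mostly with a low value. They report only what shows in the picture. A call takes as long as a camera call.
- spotter.find_in(thing, camera): "point" ([x, y, z] in m, in world coordinates, good to about 4 mm: the middle of the surface that is visible of it).
- spotter.cut_out(thing, camera): "pixels" (400x640 bool, what is visible of it).
- spotter.mark_of(thing, camera): "point" ([x, y, z] in m, in world coordinates, good to about 4 mm: a listed point, or the origin of a listed thing).
The state is a dict: "time_s": time; "q": joint angles; "qvel": joint speeds; "joint_efforts": joint torques, N m; "position": TCP position; "tool_rot": TCP orientation; "ft_force": force on the tool from outside, world axes, zero at the start; "wrist_torque": the same for the moment, N m; "grip_width": finger opening in m; "gripper_force": force on a finger pad.
Only numpy, scipy, OpenCV 4.12 (cv2) and the standard library are available. Lean on these libraries where they do the work, as an engineer would, in place of code of your own. Each camera call takes 0.05 s, during which the arm holds its last target. There are 200 camera calls.

## Working session

There is one attempt and no reset: what is moved stays moved. The work goes in short steps, Python scripts to look and compute and a tool call to move; the robot and the scene stay as the last step left them, time stands still between calls to the robot, and variables do not carry over. Pictures are saved under pics/ and viewed, at most 14 in all, crops included, and the job is handed in when it is done.

Besides the shell and the picture viewer there is one more tool, called in YAML: its name, and indented under it one key for each argument. move_arm: Moves the arm, as the interface text tells. Its arguments: {"type":"object","properties":{"series":{"type":"string"},"force":{"type":"number"}},"required":["series"]}

```bash
ls; mkdir -p pics; python3 - <<'E'
from rig import observe, optics, spotter
import cv2
s=observe();print(s['time_s'],s['position'],s['tool_rot'],s['grip_width'])
for c in('top','side'):
    im=optics.get_image(c);cv2.imwrite(f'pics/{c}0.png',im['pixels']);print(c,im['camera_matrix'],im['rvec'],im['tvec'])
E
```

```text
pics
0.0 [0.23196727 0.49831267 0.19479356] [[-9.06514807e-01  4.22173027e-01 -9.16140567e-04]
 [ 4.22173896e-01  9.06514073e-01 -1.19843899e-03]
 [ 3.24545702e-04 -1.47317332e-03 -9.99998862e-01]] 0.08556174150105944
top [[366.94382731   0.         318.89960019]
 [  0.         366.94382731 192.11826138]
 [  0.           0.           1.        ]] [ 2.20337453 -2.14495712  0.1045531 ] [-0.0336846   0.58692406  1.14768574]
side [[412.79632511   0.         317.80977592]
 [  0.         412.79632511 202.91131289]
 [  0.           0.           1.        ]] [ 2.02983595 -0.59055436  0.36327184] [-0.50856218  0.2286843   0.89783569]
```

View pics/top0.png

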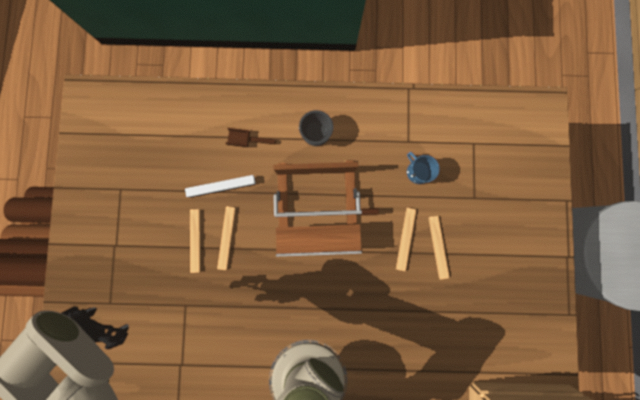

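View pics/side0.png

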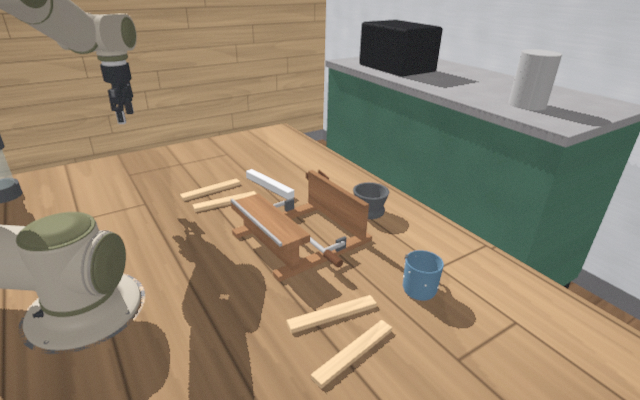

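```bash
python3 - <<'E'
from rig import spotter
import numpy as np
for n in['rack','rack_ledge','rack_stop','hoop_knob','hoop_axis','slat0','straightedge','mug','mortar','scoop']:
  for c in('top','side'):
    print(n,c,[(np.round(d['point'],3).tolist(),round(d['score'],2)) for d in spotter.mark_of(n,c)][:6])
E
```

```text
rack top [([0.55, -0.009, 0.0], 0.92)]
rack side [([0.552, -0.014, -0.002], 0.91)]
rack_ledge top [([0.436, -0.015, 0.103], 0.71)]
rack_ledge side [([0.439, -0.021, 0.103], 0.66), ([0.665, -0.344, -0.004], 0.22)]
rack_stop top [([0.653, -0.008, 0.104], 0.78), ([0.436, -0.015, 0.102], 0.68)]
rack_stop side [([0.651, -0.009, 0.11], 0.72), ([0.661, -0.347, -0.003], 0.62)]
hoop_knob top [([0.531, -0.182, 0.039], 0.72)]
hoop_knob side [([0.531, -0.178, 0.038], 0.59)]
hoop_axis top [([0.591, -0.181, 0.037], 0.71)]
hoop_axis side [([0.589, -0.178, 0.04], 0.98)]
slat0 top [([0.448, -0.299, 0.006], 0.98), ([0.422, 0.375, 0.002], 0.96), ([0.437, 0.276, 0.007], 0.95)]
slat0 side [([0.433, 0.275, 0.008], 0.97), ([0.421, -0.407, 0.002], 0.82), ([0.443, -0.299, 0.006], 0.7), ([0.423, 0.375, 0.006], 0.65)]
straightedge top [([0.594, 0.295, 0.014], 0.94)]
straightedge side [([0.601, 0.297, 0.013], 0.85)]
mug top [([0.663, -0.346, 0.0], 0.78)]
mug side [([0.661, -0.343, -0.004], 0.95), ([0.762, 0.213, -0.001], 0.54)]
mortar top [([0.79, -0.007, 0.003], 0.59), ([0.424, -0.408, 0.005], 0.32)]
mortar side [([0.792, -0.005, 0.001], 0.68)]
scoop top [([0.762, 0.219, -0.0], 0.85)]
scoop side [([0.763, 0.217, 0.003], 0.38)]
```

Both views show four slats: two left of the rack, two right. The straightedge is left of the rack at about (220,186), and the hoop is folded toward the robot. Next I measure precisely from the masks.

```bash
cat > h.py <<'E'
import numpy as np, cv2, sys
from rig import observe, optics, order, spotter
def cam(c):
    im=optics.get_image(c); R=cv2.Rodrigues(np.array(im['rvec'],float))[0]
    return im['pixels'],np.array(im['camera_matrix']),R,np.array(im['tvec'],float).ravel()
def back(C,uv,z):
    _,K,R,t=C; uv=np.atleast_2d(uv).astype(float); o=-R.T@t
    d=np.c_[uv,np.ones(len(uv))]@np.linalg.inv(K).T@R
    return o+d*((z-o[2])/d[:,2])[:,None]
def proj(C,P):
    _,K,R,t=C; return cv2.projectPoints(np.atleast_2d(P).astype(float),R,t,K,None)[0][:,0]
def bars(name,h,c='top',L=.2):
    """centre, yaw of bars: mask pixels of the top face back-projected at its height"""
    C=cam(c); out=[]
    for d in spotter.cut_out(name,c):
        m=d['pixels'].astype(np.uint8); v,u=np.nonzero(m)
        if len(u)<40: continue
        P=back(C,np.c_[u,v],h)[:,:2].astype(np.float32)
        (cx,cy),(w,l),_=cv2.minAreaRect(P); q=P-P.mean(0); e=np.linalg.eigh(q.T@q)[1][:,1]
        out.append((np.round(P.mean(0),4).tolist(),round(np.degrees(np.arctan2(e[1],e[0]))%180,1),round(max(w,l),3),round(min(w,l),3),round(d['score'],2)))
    return out
def go(x,y,z,ydir=None):
    """shift (cm, tool axes) and turn for TCP target; ydir = world angle (deg) of closing line"""
    s=observe(); R=np.array(s['tool_rot']); d=R.T@(np.array([x,y,z])-s['position'])*100
    a=0
    if ydir is not None:
        cur=np.degrees(np.arctan2(R[1,1],R[0,1])); a=-(((ydir-cur)+90)%180-90)
    return np.round(d,2).tolist(),round(a,1)
E
python3 - <<'E'
from h import *
print(*bars('slat0',.012),sep='\n'); print(bars('straightedge',.026))
C=cam('top'); im=cv2.resize(C[0][140:290,250:410],None,fx=5,fy=5,interpolation=cv2.INTER_CUBIC)
im=im[:600] if im.shape[0]>600 else im
cv2.imwrite('pics/rack.png',im)
N=8
for n in['rack','rack_ledge','rack_stop','hoop_knob','hoop_axis']:
    P=[d[0]['point'] for c in('top','side')for _ in range(3) if (d:=spotter.mark_of(n,c))]
    print(n,np.round(P,4).tolist())
E
```

```text
([0.44830000400543213, -0.298799991607666], np.float32(170.2), 0.196, 0.03, 0.86)
([0.42179998755455017, 0.375900000333786], np.float32(3.4), 0.198, 0.029, 0.75)
([0.43309998512268066, 0.2766000032424927], np.float32(174.0), 0.201, 0.036, 0.59)
([0.42160001397132874, -0.40369999408721924], np.float32(9.9), 0.2, 0.033, 0.59)
[([0.5975000262260437, 0.30219998955726624], np.float32(102.9), 0.224, 0.032, 0.67)]
rack [[0.5503, -0.0132, 0.0006], [0.5503, -0.0132, 0.0006], [0.5503, -0.0132, 0.0006], [0.5519, -0.0137, -0.0015], [0.5519, -0.0137, -0.0015], [0.5519, -0.0137, -0.0015]]
rack_ledge [[0.4347, -0.0159, 0.1033], [0.4347, -0.0159, 0.1033], [0.4347, -0.0159, 0.1033], [0.4387, -0.0214, 0.1033], [0.4387, -0.0214, 0.1033], [0.4387, -0.0214, 0.1033]]
rack_stop [[0.6522, -0.008, 0.102], [0.6522, -0.008, 0.102], [0.6522, -0.008, 0.102], [0.6513, -0.0093, 0.11], [0.6513, -0.0093, 0.11], [0.6513, -0.0093, 0.11]]
hoop_knob [[0.5312, -0.1856, 0.0365], [0.5312, -0.1856, 0.0365], [0.5312, -0.1856, 0.0365], [0.5309, -0.1785, 0.0381], [0.5309, -0.1785, 0.0381], [0.5309, -0.1785, 0.0381]]
hoop_axis [[0.5888, -0.1781, 0.0403], [0.5888, -0.1781, 0.0403], [0.5888, -0.1781, 0.0403]]
```

View pics/rack.png

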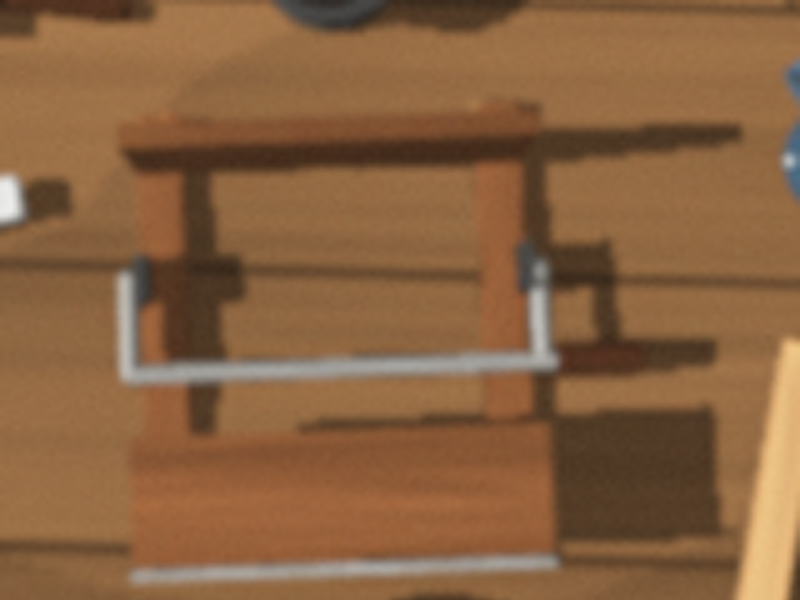

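The crop shows these features:
- Lip from (132,577) to (557,563).
- Ledge inner edge from (132,440) to (553,421).
- Hoop bar from (125,376) to (555,361).
- Dark knob around (600,357).

I'll fit the rack pose to these.

```bash
python3 - <<'E'
from h import *
from scipy.optimize import least_squares
C=cam('top')
L=np.array([[-.151,.125,.11],[-.151,-.125,.11],[-.07,.125,.102],[-.07,-.125,.102],[-.0305,.13,.046],[-.0305,-.13,.046],[.115,.125,.125],[.115,-.125,.125]])
px=np.array([[132,577],[557,563],[132,440],[553,421],[122,376],[557,360],[120,124],[538,106]])
uv=np.array([250,140])+(px+.5)/5-.5
def W(p):
    c,s=np.cos(p[2]),np.sin(p[2]);return np.c_[p[0]+c*L[:,0]-s*L[:,1],p[1]+s*L[:,0]+c*L[:,1],L[:,2]]
f=lambda p:(proj(C,W(p))-uv).ravel()
r=least_squares(f,[.55,-.01,.04],loss='soft_l1');p=r.x
print(p[:2],np.degrees(p[2]));print(np.round(f(p).reshape(-1,2),2).tolist())
c,s=np.cos(p[2]),np.sin(p[2])
open('h.py','a').write(f'''
RX,RY,RA={p[0]:.4f},{p[1]:.4f},{np.degrees(p[2]):.2f}
def rk(x,y,z):
    a=np.radians(RA); return RX+np.cos(a)*x-np.sin(a)*y, RY+np.sin(a)*x+np.cos(a)*y, z
''')
for d in spotter.cut_out('hoop_knob','top')[:1]:
    v,u=np.nonzero(d['pixels']);print(back(C,[[u.mean(),v.mean()]],.05),len(u))
E
python3 - <<'E'
from h import *
print(RX,RY,RA)
k=rk(-.0305,-.172,.021);print(k)
print(go(k[0],k[1],.12,RA),go(*k,RA)); print(observe()['q'])
E
```

```text
[ 0.55014254 -0.0127352 ] 3.7231941376097284
[[0.22, 0.07], [0.44, -0.45], [-0.23, -0.3], [-0.42, 0.28], [1.86, -0.12], [-2.28, -0.09], [-0.42, 0.09], [0.43, 0.55]]
0.5501 -0.0127 3.72
(np.float64(0.5308237330642044), np.float64(-0.18631646100822336), 0.021)
([-55.98, -49.48, 7.55], np.float64(61.3)) ([-55.98, -49.48, 17.45], np.float64(61.3))
[ 5.26935444e+01  2.18054168e+01  7.43350762e+01 -2.31798852e-03
  8.38593609e+01 -1.23375510e+01]
```

move_arm:
  series: "-4.6 -4.1 0 7.6 0.2; -9.2 -8.2 0 15.2 0.2; -13.8 -12.3 0 22.8 0.2; -18.4 -16.4 0 30.4 0.2; -23 -20.5 0 38 0.2; -27.6 -24.6 0 45.6 0.2; -32.2 -28.7 0 53.2 0.2; -36.8 -32.8 0 61.3 0.2"
  force: 25

```text
time_s: 3.95
position: [0.4279, 0.0439, 0.1957]
tool_rot: [[-0.06, 0.998, 0.001], [0.998, 0.06, 0.0], [-0.0, 0.001, -1.0]]
ft_force: [1.0, 1.5, -0.3]
grip_width: 0.0512
gripper_force: 0.0
```

```bash
python3 - <<'E'
from h import *
k=rk(-.0305,-.172,.021);print(go(k[0],k[1],.12,RA),go(*k,RA)); s=observe();print(s['time_s'],s['position'],s['tool_rot'][:,1],s['grip_width'])
E
```

```text
([-23.6, 8.88, 7.58], np.float64(-0.3)) ([-23.6, 8.87, 17.48], np.float64(-0.3))
3.95 [0.42786487 0.04386093 0.19572077] [9.98180290e-01 6.02932771e-02 9.10377894e-04] 0.05117145667172439
```

move_arm:
  series: "-5.9 2.2 0 0 0.2; -11.8 4.4 0 0 0.2; -17.7 6.6 0 0 0.2; -23.6 8.9 0 0 0.2; -23.6 8.9 6 0 0.2; -23.6 8.9 12 0 0.2; -23.6 8.9 17.4 0 0.2; -23.6 8.9 17.4 0 0.2"

```text
time_s: 4.95
position: [0.5296, -0.1828, 0.0186]
tool_rot: [[-0.065, 0.998, -0.006], [0.998, 0.065, 0.004], [0.004, -0.006, -1.0]]
ft_force: [0.4, 0.2, 1.4]
grip_width: 0.0511
gripper_force: 0.0
```

move_arm:
  series: "0 0 0 0 -1; 0 0 0 0 -1; 0 0 0 0 -1; 0 0 0 0 -1; 0 0 0 0 -1"

```text
time_s: 5.58
position: [0.5315, -0.1838, 0.0217]
tool_rot: [[-0.065, 0.998, 0.0], [0.998, 0.065, -0.0], [-0.0, 0.0, -1.0]]
ft_force: [0.0, -0.4, 0.2]
grip_width: 0.0001
gripper_force: 0.0
```

```bash
python3 - <<'E'
from h import *
k=rk(-.0305,-.172,.021);print(go(*k,RA)); s=observe();print(s['time_s'],s['position'],s['grip_width'],s['gripper_force'],s['ft_force'])
cv2.imwrite('pics/knob.png',cv2.resize(cam('side')[0][180:300,220:380],None,fx=4,fy=4))
E
```

```text
([-0.24, -0.09, 0.07], np.float64(0.0))
5.575 [ 0.53154246 -0.18384224  0.02168508] 0.00013760981936124486 0.0 [ 0.0347581  -0.41161487  0.15422712]
```

View pics/knob.png

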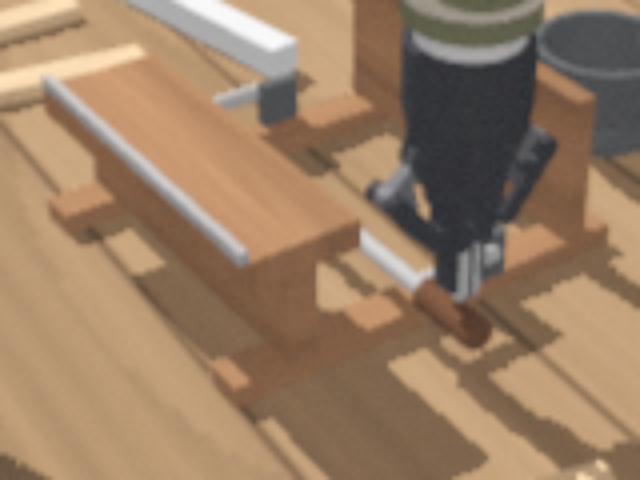

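The knob appears in front of (robot side of) the shut fingers at crop (455,315), so the fingers closed beside it. I'll locate it.

```bash
python3 - <<'E'
from h import *
C=cam('side'); o=np.array([220,180])
for z in(.04,.045,.05): print(z,back(C,o+np.array([[455,312],[425,290],[478,328]])/4,z).round(4).tolist())
for x,y in((-.0305,-.138),(-.0305,-.165),(-.0305,-.192)): print(((proj(C,np.array(rk(x,y,.04)))-o)*4).round())
T=cam('top')
for x,y in((-.0305,-.138),(-.0305,-.165),(-.0305,-.192)): print('top',((proj(T,np.array(rk(x,y,.04)))-[250,140])*5).round())
for c in('top','side'):
  print([(d['point'],d['score']) for d in spotter.mark_of('hoop_knob',c)])
  print([(d['point'],d['score']) for d in spotter.mark_of('hoop_axis',c)])
cv2.imwrite('pics/k2.png',cv2.resize(T[0][170:270,330:430],None,fx=5,fy=5))
E
```

```text
0.04 [[0.5329, -0.183, 0.04], [0.5298, -0.1551, 0.04], [0.5357, -0.203, 0.04]]
0.045 [[0.529, -0.1882, 0.045], [0.5259, -0.1606, 0.045], [0.5318, -0.2081, 0.045]]
0.05 [[0.5251, -0.1935, 0.05], [0.5221, -0.166, 0.05], [0.5279, -0.2132, 0.05]]
[[421. 288.]]
[[448. 310.]]
[[476. 333.]]
top [[555. 358.]]
top [[598. 356.]]
top [[641. 354.]]
[([0.762, 0.2197, -0.0009], 0.24)]
[]
[([0.5294, -0.1818, 0.0374], 0.67)]
[([0.5897, -0.1782, 0.0428], 0.8), ([0.5316, -0.1801, 0.0404], 0.44)]
```

View pics/k2.png

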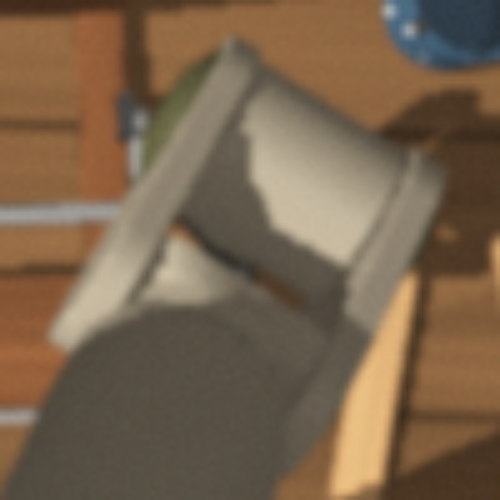

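```bash
python3 - <<'E'
from h import *
C=cam('side'); o=np.array([220,180]);p=observe()['position']
for z in(.02,.04,.05,.06,.08): print(z,((proj(C,[p[0],p[1],z])-o)*4).round())
print(-C[2].T@C[3])
m=spotter.cut_out('hoop_knob','side')
for d in m: v,u=np.nonzero(d['pixels']);print(d['score'],len(u),((np.array([[u.min(),v.min()],[u.max(),v.max()],[u.mean(),v.mean()]])-o)*4).round().tolist())
s=observe();print(s['joint_efforts'],s['wrist_torque'],s['q'])
E
```

```text
0.02 [[453. 340.]]
0.04 [[454. 313.]]
0.05 [[454. 300.]]
0.06 [[455. 287.]]
0.08 [[456. 260.]]
[ 0.05638944 -0.8281068   0.65429372]
0.85 361 [[216.0, 84.0], [496.0, 344.0], [410.0, 270.0]]
[-1.42032222e-03 -4.95856977e+01 -1.73815334e+01 -3.36835947e-04
  1.09050590e-03 -2.86235172e-05] [ 0.0388418   0.01738677 -0.04113824] [-3.11378173e+01  3.34819010e+01  8.62228632e+01  1.68583710e-03
  6.03014757e+01 -3.48713866e+01]
```

move_arm:
  series: "0 0 0 0 0.2; 0 0 0 0 0.2; 0 0 0 0 0.2"

```text
time_s: 6.4
position: [0.5315, -0.1838, 0.0214]
tool_rot: [[-0.065, 0.998, -0.0], [0.998, 0.065, 0.0], [0.0, -0.0, -1.0]]
ft_force: [-0.2, -0.5, -0.8]
grip_width: 0.0511
gripper_force: 0.0
```

```bash
python3 - <<'E'
from h import *
C=cam('side');s=observe();print(s['grip_width'],s['position'],s['ft_force'])
im=cv2.resize(C[0][220:280,300:370],None,fx=8,fy=8,interpolation=cv2.INTER_CUBIC)
cv2.imwrite('pics/k3.png',im)
E
```

```text
0.051440075373133554 [ 0.53147158 -0.18383742  0.02143054] [-0.42718688  0.15958421 -0.36302775]
```

View pics/k3.png

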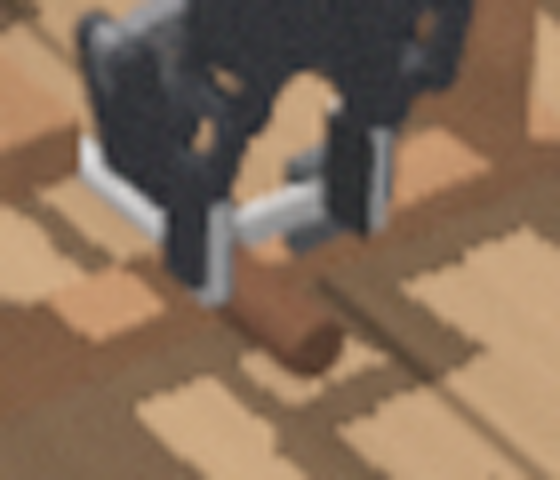

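```bash
python3 - <<'E'
from h import *
C=cam('side')
for z in (.195,.208,.22): print(proj(C,[.232,.4983,z]))
for uv in ((336,253),(325.6,257.5),(346.2,248.7)):
  print([back(C,uv,z).round(3).tolist()[0] for z in (.022,.03,.04,.05)])
E
```

```text
[[128.87553587 133.78781801]]
[[127.97549664 129.75799702]]
[[127.13646189 126.00131649]]
[[0.564, -0.15, 0.022], [0.557, -0.159, 0.03], [0.549, -0.169, 0.04], [0.541, -0.18, 0.05]]
[[0.531, -0.152, 0.022], [0.525, -0.16, 0.03], [0.517, -0.171, 0.04], [0.51, -0.182, 0.05]]
[[0.597, -0.149, 0.022], [0.59, -0.158, 0.03], [0.581, -0.168, 0.04], [0.573, -0.179, 0.05]]
```

The shut fingers' tips show at about z≈0.05, so the real tips seem to sit about 30 mm above the reported TCP. I'll go down gently and watch the force.

move_arm:
  series: "0 -0.3 0.4 0 0.2; 0 -0.3 0.8 0 0.2; 0 -0.3 1.2 0 0.2; 0 -0.3 1.5 0 0.2; 0 -0.3 1.5 0 0.2"

```text
time_s: 7.12
position: [0.5284, -0.184, 0.0062]
tool_rot: [[-0.065, 0.998, -0.0], [0.998, 0.065, 0.0], [0.0, -0.0, -1.0]]
ft_force: [1.4, 0.5, 0.3]
grip_width: 0.0509
gripper_force: 0.0
```

move_arm:
  series: "0 0 0 0 -1; 0 0 0 0 -1; 0 0 0 0 -1; 0 0 0 0 -1"

```text
time_s: 7.62
position: [0.5297, -0.1841, 0.0068]
tool_rot: [[-0.065, 0.998, 0.003], [0.998, 0.065, -0.001], [-0.001, 0.003, -1.0]]
ft_force: [4.5, 1.2, -1.6]
grip_width: 0.0193
gripper_force: 23.8
```

```bash
python3 - <<'E'
from h import *
C=cam('side');s=observe();print(s['grip_width'],s['gripper_force'],s['position'],s['ft_force'])
im=cv2.resize(C[0][220:280,300:370],None,fx=8,fy=8,interpolation=cv2.INTER_CUBIC)
cv2.imwrite('pics/k4.png',im)
E
```

```text
0.019149646071412483 23.803460597991943 [ 0.52975395 -0.18407597  0.00683335] [ 4.72020596  1.74224821 -0.26340985]
```

View pics/k4.png

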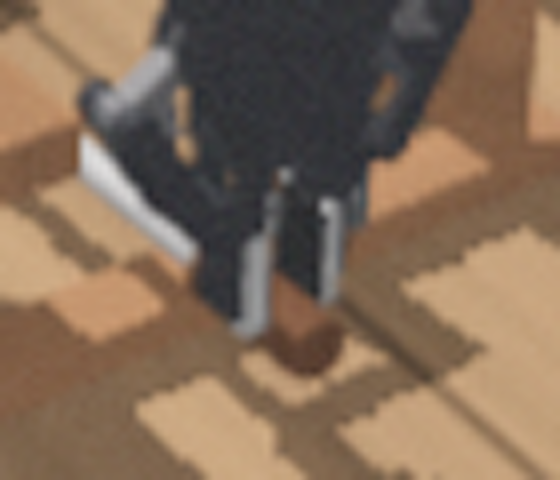

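The grip is only on the knob's upper part (19 mm chord), which confirms the height offset. I'll open, go 15 mm deeper and close again.

move_arm:
  series: "0 0 0 0 0; 0 0.2 0 0 0; 0 0.2 0.5 0 0; 0 0.2 1 0 0; 0 0.2 1.5 0 0; 0 0.2 1.5 0 0"

```text
time_s: 8.43
position: [0.5302, -0.1838, -0.0091]
tool_rot: [[-0.065, 0.998, -0.001], [0.998, 0.065, 0.001], [0.001, -0.001, -1.0]]
ft_force: [0.5, 0.2, 0.5]
grip_width: 0.0424
gripper_force: 0.0
```

move_arm:
  series: "0 0 0 0 -1; 0 0 0 0 -1; 0 0 0 0 -1; 0 0 0 0 -1"
  force: 40

```text
time_s: 8.93
position: [0.5298, -0.1839, -0.0083]
tool_rot: [[-0.065, 0.998, -0.001], [0.998, 0.065, -0.0], [0.0, -0.001, -1.0]]
ft_force: [-5.0, -1.1, 4.5]
grip_width: 0.0207
gripper_force: 39.2
```

move_arm:
  series: "0 0.17 -1.43 0 -1; 0 0.68 -2.77 0 -1; 0 1.49 -3.96 0 -1; 0 2.56 -4.91 0 -1; 0 3.83 -5.59 0 -1; 0 5.22 -5.95 0 -1; 0 6.65 -5.96 0 -1; 0 8.05 -5.64 0 -1"

```text
time_s: 9.93
position: [0.6098, -0.1789, 0.0487]
tool_rot: [[-0.065, 0.998, -0.003], [0.998, 0.065, -0.001], [-0.0, -0.003, -1.0]]
ft_force: [-10.5, -2.5, -2.2]
grip_width: 0.0208
gripper_force: 43.9
```

move_arm:
  series: "0 0.1 0.1 0 -1; 0 0.1 0.1 0 -1; 0 0 0 0 -0.2; 0 0 0 0 0; 0 0 0 0 0; 0 0 -3 0 0; 0 0 -8 0 0; 0 0 -8 0 0"

```text
time_s: 10.92
position: [0.6127, -0.1793, 0.1318]
tool_rot: [[-0.065, 0.998, 0.007], [0.998, 0.065, -0.003], [-0.004, 0.007, -1.0]]
ft_force: [0.2, 0.3, -0.0]
grip_width: 0.0422
gripper_force: 0.0
```

```bash
python3 - <<'E'
from h import *
for c in('top','side'):
  print([(np.round(d['point'],3),d['score']) for d in spotter.mark_of('hoop_knob',c)])
print(rk(.05,-.165,.096))
C=cam('side');cv2.imwrite('pics/k5.png',cv2.resize(C[0][150:310,200:440],None,fx=3,fy=3))
E
```

```text
[(array([ 0.762,  0.22 , -0.001]), 0.24)]
[(array([ 0.528, -0.18 ,  0.041]), 0.73), (array([ 0.444, -0.298,  0.007]), 0.29)]
(np.float64(0.6106999575979686), np.float64(-0.1741083180605151), 0.096)
```

View pics/k5.png

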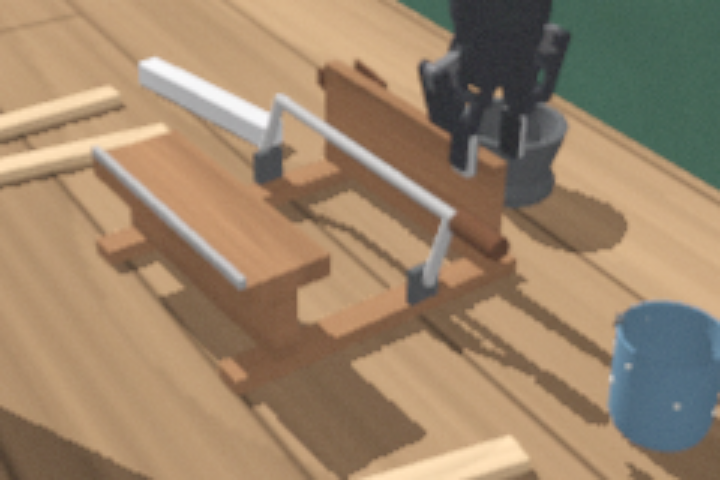

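The hoop is over on its stop, with the bar from (280,98) to (450,213) and the knob at (470,230). Next I check the tool offset with this picture and plan the first slat.

```bash
python3 - <<'E'
from h import *
C=cam('side')
for z in(.13,.14,.15,.16,.17,.18): print(z,back(C,[362.3,203.7],z).round(4)[0])
print(*bars('slat0',.012),sep='\n'); print(bars('straightedge',.026))
x,y=.4483,-.2988
print(go(x,y,.09,80.2),observe()['q'])
E
```

```text
0.13 [ 0.6538 -0.1311  0.13  ]
0.14 [ 0.6424 -0.1444  0.14  ]
0.15 [ 0.631  -0.1577  0.15  ]
0.16 [ 0.6196 -0.171   0.16  ]
0.17 [ 0.6082 -0.1843  0.17  ]
0.18 [ 0.5968 -0.1976  0.18  ]
([0.44290000200271606, -0.29820001125335693], np.float32(169.8), 0.199, 0.032, 0.78)
([0.43320000171661377, 0.2773999869823456], np.float32(174.2), 0.2, 0.033, 0.72)
([0.42089998722076416, 0.3765000104904175], np.float32(3.2), 0.198, 0.032, 0.65)
([0.4198000133037567, -0.40389999747276306], np.float32(10.1), 0.201, 0.034, 0.58)
[([0.5975000262260437, 0.302700012922287], np.float32(103.0), 0.224, 0.034, 0.9), ([0.4205000102519989, 0.37130001187324524], np.float32(3.4), 0.192, 0.029, 0.65), ([0.43540000915527344, 0.2736000120639801], np.float32(174.4), 0.198, 0.03, 0.4)]
([-10.95, -16.97, 3.71], np.float64(-76.5)) [-2.69436684e+01  3.34331500e+01  6.58054331e+01  1.13685197e-03
  8.08470310e+01 -3.06720832e+01]
```

move_arm:
  series: "-1.4 -2.1 0 -9.6 0; -2.8 -4.3 0 -19.2 0; -4.2 -6.4 0 -28.8 0; -5.6 -8.5 0 -38.4 0; -7 -10.6 0 -48 0; -8.4 -12.8 0 -57.6 0; -9.8 -15 0.8 -67.2 0; -10.9 -17 1.8 -76.5 0"

```text
time_s: 12.32
position: [0.4475, -0.299, 0.1095]
tool_rot: [[-0.986, 0.165, 0.0], [0.165, 0.986, -0.0], [-0.0, -0.0, -1.0]]
ft_force: [0.6, 0.6, -0.1]
grip_width: 0.0429
gripper_force: 0.0
```

```bash
python3 - <<'E'
from h import *
print(go(.4455,-.2985,-.03,80),observe()['position'])
E
```

```text
([0.21, 0.02, 13.95], np.float64(0.5)) [ 0.44753777 -0.2990468   0.10948832]
```

move_arm:
  series: "0.2 0 5 0.5 0; 0.2 0 10 0.5 0; 0.2 0 12.5 0.5 0; 0.2 0 13.2 0.5 0; 0.2 0 13.6 0.5 0; 0.2 0 13.6 0.5 0"

```text
time_s: 13.08
position: [0.4467, -0.2984, -0.0254]
tool_rot: [[-0.984, 0.178, 0.001], [0.178, 0.984, -0.001], [-0.001, -0.001, -1.0]]
ft_force: [-0.7, -0.1, -0.5]
grip_width: 0.0429
gripper_force: 0.0
```

move_arm:
  series: "0 0 0 0 -1; 0 0 0 0 -1; 0 0 0 0 -1; 0 0 0 0 -1"
  force: 50

```text
time_s: 13.58
position: [0.4467, -0.2986, -0.0249]
tool_rot: [[-0.984, 0.178, 0.001], [0.178, 0.984, -0.002], [-0.002, -0.001, -1.0]]
ft_force: [0.5, -0.5, 0.1]
grip_width: 0.0241
gripper_force: 42.0
```

move_arm:
  series: "0 0 -5 0 -1; 0 0 -10 0 -1; 0 0 -15 0 -1; 0 0 -15 0 -1"

```text
time_s: 14.08
position: [0.4476, -0.2994, 0.1279]
tool_rot: [[-0.984, 0.178, 0.006], [0.178, 0.984, -0.006], [-0.007, -0.005, -1.0]]
ft_force: [0.8, -0.5, -1.2]
grip_width: 0.0236
gripper_force: 49.1
```

```bash
python3 - <<'E'
from h import *
C=cam('side');cv2.imwrite('pics/s1.png',cv2.resize(C[0][150:350,200:440],None,fx=3,fy=3))
s=observe();print(s['position'],s['ft_force'],s['q'])
print(go(*rk(-.003,-.072,.15),RA+90))
E
```

```text
[ 0.44668253 -0.29847365  0.12541519] [ 0.35795382 -0.53478387 -2.35709317] [-4.63838115e+01  2.39904673e+01  8.31832845e+01 -1.32006342e-03
  7.26119173e+01 -1.26122202e+02]
([-6.54, 22.9, -2.49], np.float64(-14.0))
```

View pics/s1.png

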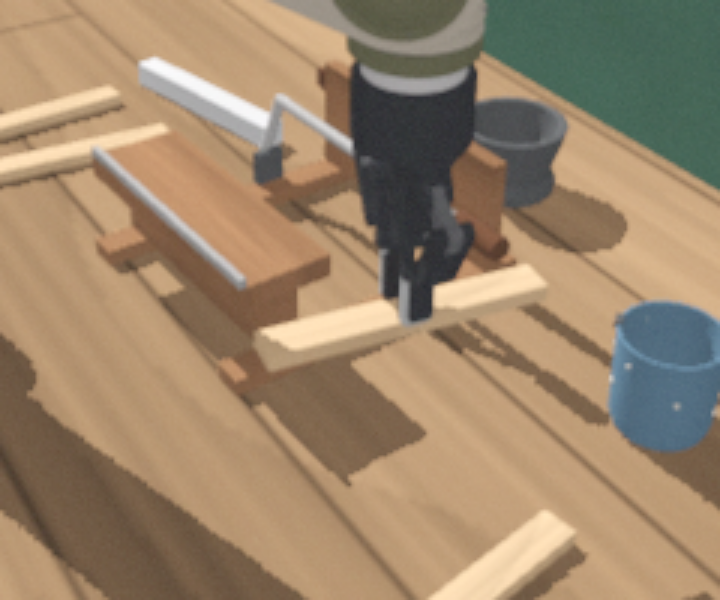

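The slat hangs level in the fingers, gripped at its middle. I'll carry it to the rack.

```bash
python3 - <<'E'
from h import *
print(go(*rk(-.006,-.042,.077),RA+90))
E
```

```text
([-5.5, 25.75, 4.8], np.float64(-14.0))
```

move_arm:
  series: "-1 4.3 0 -2.5 -1; -2 8.6 0 -5 -1; -3 12.9 0 -7.5 -1; -4 17.2 0 -10 -1; -5 21.5 0 -12.5 -1; -5.5 25.7 0 -14 -1; -5.5 25.7 0 -14 -1; -5.5 25.7 2 -14 -1"

```text
time_s: 15.12
position: [0.5464, -0.0552, 0.1034]
tool_rot: [[-0.998, -0.066, 0.001], [-0.066, 0.998, -0.001], [-0.001, -0.001, -1.0]]
ft_force: [0.3, -0.1, -2.1]
grip_width: 0.0233
gripper_force: 49.1
```

```bash
python3 - <<'E'
from h import *
print(go(*rk(-.006,-.042,.077),RA+90),observe()['grip_width'])
E
```

```text
([-0.05, 0.02, 2.64], np.float64(0.0)) 0.023272293239567293
```

move_arm:
  series: "0 0 1.2 0 -1; 0 0 2 0 -1; 0 0 2.4 0 -1; 0 0 2.55 0 -1; 0 0 2.55 0 -1; 0 0 2.55 0 -1"

```text
time_s: 15.88
position: [0.5464, -0.0551, 0.0786]
tool_rot: [[-0.998, -0.065, 0.001], [-0.065, 0.998, -0.0], [-0.001, -0.0, -1.0]]
ft_force: [-0.4, -0.0, -2.0]
grip_width: 0.0231
gripper_force: 49.1
```

move_arm:
  series: "0 0 0 0 -0.1; 0 0 0 0 -0.1; 0 0 0 0 -0.1; 0 0 -3 0 -0.1; 0 0 -8 0 0; 0 0 -11 0 0; 0 0 -11 0 0"

```text
time_s: 16.75
position: [0.5471, -0.0553, 0.1905]
tool_rot: [[-0.998, -0.065, 0.005], [-0.065, 0.998, -0.002], [-0.004, -0.002, -1.0]]
ft_force: [-0.3, -0.5, -0.1]
grip_width: 0.0425
gripper_force: 0.0
```

```bash
python3 - <<'E'
from h import *
C=cam('side');b=bars('slat0',.012);print(*b,sep='\n');print(*bars('slat0',.114),sep='\n');print(rk(-.006,-.042,.114))
print(go(.4205,-.404,.10,100.0),observe()['q'])
E
```

```text
([0.42170000076293945, -0.4034999907016754], np.float32(9.7), 0.2, 0.036, 0.94)
([0.43220001459121704, 0.2770000100135803], np.float32(174.9), 0.2, 0.031, 0.91)
([0.42239999771118164, 0.3767000138759613], np.float32(3.3), 0.204, 0.035, 0.61)
([0.48339998722076416, -0.059700001031160355], np.float32(8.4), 0.079, 0.03, 0.58)
([0.424699991941452, -0.37040001153945923], np.float32(10.0), 0.181, 0.032, 0.85)
([0.48500001430511475, -0.05590000003576279], np.float32(8.1), 0.072, 0.028, 0.69)
([0.4341000020503998, 0.2522999942302704], np.float32(175.1), 0.182, 0.027, 0.67)
([0.42669999599456787, 0.3422999978065491], np.float32(3.4), 0.181, 0.027, 0.58)
(np.float64(0.5468376287995808), np.float64(-0.05500079117641507), 0.114)
([14.75, -34.03, 8.71], np.float64(-6.3)) [-1.81158368e+01  2.20793262e+01  7.53282378e+01 -1.82601000e-03
  8.27339177e+01 -1.11845751e+02]
```

move_arm:
  series: "2.4 -5.6 0 -1 0; 4.8 -11.2 0 -2 0; 7.2 -16.8 0 -3 0; 9.6 -22.4 0 -4 0; 12 -28 2 -5 0; 14.7 -34 5 -6.3 0; 14.7 -34 9 -6.3 0; 14.7 -34 14 -6.3 0"

```text
time_s: 18.0
position: [0.4208, -0.405, 0.0463]
tool_rot: [[-0.985, -0.172, -0.0], [-0.172, 0.985, 0.0], [0.0, 0.0, -1.0]]
ft_force: [0.4, -0.7, -0.6]
grip_width: 0.0426
gripper_force: 0.0
```

```bash
python3 - <<'E'
from h import *
cam('top');print(*bars('slat0',.114),sep='\n');print(*bars('slat0',.012),sep='\n')
print(go(.421,-.404,-.0255,100.0),observe()['q'])
E
```

```text
([0.5450999736785889, -0.051500000059604645], np.float32(4.2), 0.199, 0.028, 0.92)
([0.4740000069141388, -0.36160001158714294], np.float32(11.6), 0.089, 0.027, 0.77)
([0.42719998955726624, 0.3425000011920929], np.float32(3.2), 0.186, 0.032, 0.69)
([0.4339999854564667, 0.25209999084472656], np.float32(174.8), 0.182, 0.033, 0.65)
([0.4309999942779541, 0.27730000019073486], np.float32(175.1), 0.202, 0.033, 0.84)
([0.4185999929904938, 0.37630000710487366], np.float32(3.4), 0.194, 0.029, 0.82)
([0.5544999837875366, -0.054499998688697815], np.float32(4.2), 0.217, 0.03, 0.65)
([0.5986999869346619, 0.3084999918937683], np.float32(103.2), 0.223, 0.03, 0.6)
([0.47269999980926514, -0.39489999413490295], np.float32(10.0), 0.098, 0.031, 0.57)
([0.13, 0.08, 7.53], np.float64(0.0)) [-5.53554310e+01  3.31311971e+01  8.08411727e+01  9.47482907e-04
  6.59158310e+01 -1.55405546e+02]
```

move_arm:
  series: "0.1 0.1 4 0 0; 0.1 0.1 6 0 0; 0.1 0.1 7 0 0; 0.1 0.1 7.4 0 0; 0.1 0.1 7.4 0 0; 0.1 0.1 7.4 0 0"

```text
time_s: 19.0
position: [0.4208, -0.4035, -0.0248]
tool_rot: [[-0.985, -0.174, 0.001], [-0.174, 0.985, -0.001], [-0.001, -0.001, -1.0]]
ft_force: [-0.1, 0.4, 0.0]
grip_width: 0.0426
gripper_force: 0.0
```

move_arm:
  series: "0 0 0 0 -1; 0 0 0 0 -1; 0 0 0 0 -1; 0 0 0 0 -1"

```text
time_s: 19.5
position: [0.4212, -0.4038, -0.0238]
tool_rot: [[-0.985, -0.174, 0.002], [-0.174, 0.985, -0.002], [-0.002, -0.003, -1.0]]
ft_force: [0.4, 2.3, 13.0]
grip_width: 0.0001
gripper_force: 5.9
```

move_arm:
  series: "0 0 -5 0 -1; 0 0 -10 0 -1; 0 0 -15 0 -1; 0 0 -17 0 -1; 0 0 -17 0 -1"

```text
time_s: 20.12
position: [0.4208, -0.4036, 0.1458]
tool_rot: [[-0.985, -0.174, 0.002], [-0.174, 0.985, -0.003], [-0.001, -0.003, -1.0]]
ft_force: [0.9, 0.5, -0.3]
grip_width: 0.0001
gripper_force: 0.0
```

```bash
python3 - <<'E'
from h import *
s=observe();print(s['position'],s['ft_force'],s['grip_width'])
print(go(*rk(-.006,.008,.077),RA+90))
E
```

```text
[ 0.42084835 -0.40356291  0.14584451] [ 0.91244789  0.46319523 -0.31257182] 7.409807132714176e-05
([-19.02, 37.12, 6.8], np.float64(6.3))
```

The grip closed above this slat, so I'll re-measure it and go lower.

```bash
python3 - <<'E'
from h import *
cam('side');print([np.round(d['point'],3) for d in spotter.mark_of('slat0','side')])
print(*bars('slat0',.012,'side'),sep='\n')
C=cam('side');cv2.imwrite('pics/s2.png',cv2.resize(C[0][230:400,260:440],None,fx=3.4,fy=3.4))
E
```

```text
[array([0.421, 0.373, 0.005]), array([ 0.42 , -0.403,  0.002]), array([ 0.544, -0.052,  0.109]), array([0.434, 0.275, 0.007])]
([0.414000004529953, 0.2702000141143799], np.float32(1.7), 0.206, 0.065, 0.97)
([0.42260000109672546, 0.36640000343322754], np.float32(5.0), 0.193, 0.057, 0.93)
([0.623199999332428, 0.08299999684095383], np.float32(5.7), 0.247, 0.056, 0.88)
([0.41179999709129333, -0.4097999930381775], np.float32(10.4), 0.208, 0.037, 0.59)
([0.6694999933242798, 0.16509999334812164], np.float32(93.2), 0.386, 0.091, 0.27)
```

View pics/s2.png

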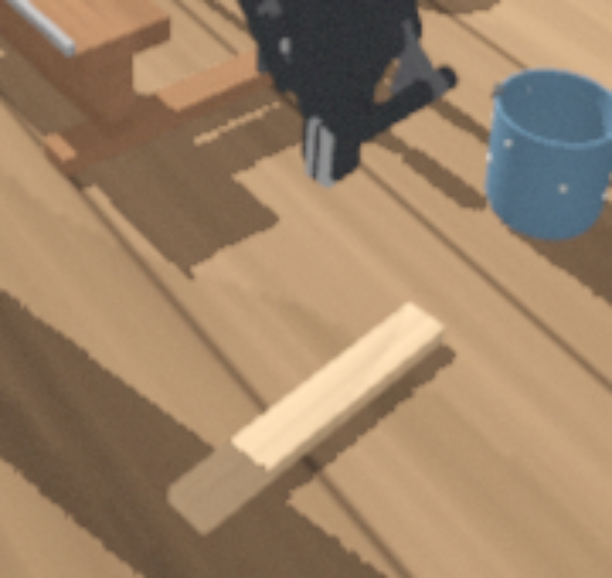

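The slat still lies in place, from (170,500) to (440,320) in the crop. I'll descend further this time.

move_arm:
  series: "0 0 6 0 0; 0 0 12 0 0; 0 0 16 0 0; 0 0 17 0 0; 0 0 17.4 0 0; 0 0 17.7 0 0; 0 0 17.7 0 0"

```text
time_s: 21.25
position: [0.4208, -0.4035, -0.0317]
tool_rot: [[-0.985, -0.174, 0.001], [-0.174, 0.985, -0.001], [-0.001, -0.002, -1.0]]
ft_force: [0.4, 0.1, 0.0]
grip_width: 0.0434
gripper_force: 0.0
```

move_arm:
  series: "0 0 0 0 -1; 0 0 0 0 -1; 0 0 0 0 -1; 0 0 0 0 -1"

```text
time_s: 21.75
position: [0.4209, -0.4036, -0.0316]
tool_rot: [[-0.985, -0.174, 0.001], [-0.174, 0.985, -0.002], [-0.001, -0.002, -1.0]]
ft_force: [-0.5, 0.7, 5.8]
grip_width: 0.0264
gripper_force: 49.9
```

move_arm:
  series: "0 0 -5 0 -1; 0 0 -10 0 -1; 0 0 -15 0 -1; 0 0 -18 0 -1; 0 0 -18 0 -1"

```text
time_s: 22.38
position: [0.421, -0.4038, 0.1497]
tool_rot: [[-0.985, -0.174, 0.003], [-0.174, 0.985, -0.004], [-0.002, -0.005, -1.0]]
ft_force: [0.1, 0.1, -0.8]
grip_width: 0.0259
gripper_force: 49.7
```

```bash
python3 - <<'E'
from h import *
s=observe();print(s['position'],s['ft_force'],s['grip_width'])
print(go(*rk(-.006,.008,.0705),RA+90))
E
```

```text
[ 0.42104295 -0.40380761  0.1496799 ] [ 0.11869299  0.12274653 -0.81147669] 0.025900892067468255
([-19.0, 37.16, 7.79], np.float64(6.3))
```

move_arm:
  series: "-2.7 5.3 0 1 -1; -5.4 10.6 0 2 -1; -8.1 15.9 0 3 -1; -10.8 21.2 0 4 -1; -13.5 26.5 0 5 -1; -16.2 31.8 0 6 -1; -19 37.2 0 6.3 -1; -19 37.2 0 6.3 -1"

```text
time_s: 23.38
position: [0.5425, 0.0001, 0.1458]
tool_rot: [[-0.998, -0.07, -0.002], [-0.07, 0.998, 0.001], [0.002, 0.001, -1.0]]
ft_force: [0.2, -1.2, -0.9]
grip_width: 0.0263
gripper_force: 49.7
```

```bash
python3 - <<'E'
from h import *
print(go(*rk(-.006,.008,.0705),RA+90),observe()['grip_width'])
E
```

```text
([-0.09, -0.53, 7.53], np.float64(0.3)) 0.026341243453159153
```

move_arm:
  series: "-0.1 -0.1 4 0.3 -1; -0.1 -0.1 6 0.3 -1; -0.1 -0.1 6.7 0.3 -1; -0.1 -0.1 7.1 0.3 -1; -0.1 -0.1 7.3 0.3 -1; -0.1 -0.1 7.3 0.3 -1"

```text
time_s: 24.12
position: [0.544, -0.0047, 0.0747]
tool_rot: [[-0.998, -0.06, 0.001], [-0.06, 0.998, -0.0], [-0.001, -0.0, -1.0]]
ft_force: [-0.1, -0.2, -1.5]
grip_width: 0.0264
gripper_force: 49.7
```

move_arm:
  series: "0 0.4 0 0 -1; 0 0.4 0.2 0 -1; 0 0.4 0.4 0 -1; 0 0.4 0.4 0 -1; 0 0.4 0.4 0 -1"

```text
time_s: 24.75
position: [0.5437, -0.0005, 0.0707]
tool_rot: [[-0.998, -0.06, 0.0], [-0.06, 0.998, 0.0], [-0.0, 0.0, -1.0]]
ft_force: [-1.2, 1.6, 4.8]
grip_width: 0.0265
gripper_force: 50.4
```

move_arm:
  series: "0 0 0 0 -0.2; 0 0 0 0 -0.2; 0 0 0 0 -0.2; 0 0 -3 0 -0.2; 0 1.8 -4 0 -1; 0 3.6 -4 0 -1; 0 3.6 -4 0 -1; 0 3.6 -4 0 -1"

```text
time_s: 25.75
position: [0.5411, 0.0356, 0.1096]
tool_rot: [[-0.998, -0.061, -0.001], [-0.061, 0.998, 0.0], [0.001, 0.0, -1.0]]
ft_force: [0.4, -0.1, -0.3]
grip_width: -0.0002
gripper_force: 0.0
```

```bash
python3 - <<'E'
from h import *
cam('side');print([np.round(d['point'],3) for d in spotter.mark_of('slat0','side')])
s=observe();print(s['position'],s['grip_width']);print(go(*rk(-.004,.047,.075),RA+90))
E
```

```text
[array([0.433, 0.276, 0.005]), array([0.421, 0.375, 0.008]), array([0.54 , 0.001, 0.102]), array([ 0.546, -0.052,  0.108])]
[0.54133111 0.03507446 0.10979969] -0.00013303843684382772
([-0.17, -0.12, 3.48], np.float64(-0.3))
```

move_arm:
  series: "-0.2 0 2 0 -1; -0.2 0 3.5 0 -1; -0.2 0 3.5 0 -1; -0.2 -0.6 3.5 0 -1; -0.2 -1.2 3.5 0 -1; -0.2 -1.7 3.5 0 -1; -0.2 -2.1 3.5 0 -1; -0.2 -2.4 3.5 0 -1"

```text
time_s: 26.85
position: [0.545, 0.0112, 0.0754]
tool_rot: [[-0.998, -0.06, 0.0], [-0.06, 0.998, 0.0], [-0.0, 0.0, -1.0]]
ft_force: [-0.6, 0.5, -0.3]
grip_width: 0.0001
gripper_force: 0.3
```

move_arm:
  series: "0 -0.1 0 0 -1; 0 -0.2 0 0 -1; 0 -0.3 0 0 -1; 0 -0.3 0 0 -1"

```text
time_s: 27.35
position: [0.5451, 0.0084, 0.0753]
tool_rot: [[-0.998, -0.06, -0.0], [-0.06, 0.998, -0.0], [0.0, -0.0, -1.0]]
ft_force: [1.3, 0.0, -0.8]
grip_width: -0.0
gripper_force: 0.0
```

```bash
python3 - <<'E'
from h import *
s=observe();print(s['position'],s['ft_force'])
cam('side');print([np.round(d['point'],3) for d in spotter.mark_of('slat0','side')])
print('mid up',go(*rk(-.004,.02,.12),RA+90))
E
```

```text
[0.54507544 0.00843376 0.07530998] [ 1.31518524  0.04115065 -0.78817783]
[array([0.434, 0.275, 0.008]), array([ 0.543, -0.01 ,  0.105]), array([ 0.542, -0.052,  0.107]), array([0.422, 0.374, 0.008])]
mid up ([0.03, -0.14, -4.47], np.float64(-0.3))
```

move_arm:
  series: "0 -0.3 0 0 -1; 0 -0.6 0 0 -1; 0 -0.9 0 0 -1; 0 -1.1 0 0 -1; 0 -1.1 0 0 -1"

```text
time_s: 28.08
position: [0.5458, -0.0027, 0.0753]
tool_rot: [[-0.998, -0.06, 0.0], [-0.06, 0.998, -0.0], [-0.0, -0.0, -1.0]]
ft_force: [-0.1, 0.1, 0.6]
grip_width: 0.0001
gripper_force: 0.0
```

```bash
python3 - <<'E'
from h import *
s=observe();print(s['position'],s['ft_force'])
cam('side');print([np.round(d['point'],3) for d in spotter.mark_of('slat0','side')])
E
```

```text
[ 0.5457731  -0.00270913  0.07533533] [-0.10794911  0.08086054  0.56385069]
[array([ 0.545, -0.022,  0.104]), array([0.438, 0.276, 0.006]), array([0.424, 0.376, 0.007]), array([ 0.544, -0.053,  0.105])]
```

move_arm:
  series: "0 0.3 -4 0 0; 0 0.3 -9 0 0; 1.5 4 -12 1.5 0; 3 9 -12 3 0; 5 14 -12 5 0; 7 19 -11 7 0; 8.5 24 -9 8.5 0; 9.7 28 -6 9 0"

```text
time_s: 29.18
position: [0.4316, 0.2731, 0.1354]
tool_rot: [[-0.995, 0.097, 0.002], [0.097, 0.995, 0.001], [-0.002, 0.001, -1.0]]
ft_force: [0.3, -0.5, -0.1]
grip_width: 0.0426
gripper_force: 0.0
```

```bash
python3 - <<'E'
from h import *
cam('top');print(*bars('slat0',.114),sep='\n');print(*bars('slat0',.012,),sep='\n');print(bars('straightedge',.026))
s=observe();print(s['position'],s['q']);print(go(.4335,.276,-.0315,84.6))
E
```

```text
([0.4375999867916107, 0.250900000333786], np.float32(175.2), 0.182, 0.028, 0.89)
([0.5468000173568726, -0.0203000009059906], np.float32(3.6), 0.199, 0.033, 0.86)
([0.5475999712944031, -0.05139999836683273], np.float32(4.3), 0.196, 0.028, 0.75)
([0.5067999958992004, 0.3474999964237213], np.float32(99.4), 0.027, 0.021, 0.67)
([0.5509999990463257, -0.05490000173449516], np.float32(4.1), 0.218, 0.031, 0.95)
([0.43799999356269836, 0.27630001306533813], np.float32(175.4), 0.2, 0.033, 0.86)
([0.5504999756813049, -0.020999999716877937], np.float32(3.6), 0.215, 0.033, 0.85)
([0.43970000743865967, 0.3815000057220459], np.float32(0.3), 0.194, 0.023, 0.6)
[([0.5975000262260437, 0.30480000376701355], np.float32(103.2), 0.223, 0.031, 0.64)]
[0.43300725 0.27057892 0.13608355] [ 1.87015364e+01  2.09313771e+01  8.62958958e+01 -9.39712552e-03
  7.26815349e+01 -6.56610018e+01]
([0.03, 0.54, 16.76], np.float64(-0.2))
```

move_arm:
  series: "-0.2 0.5 6 0 0; -0.2 0.5 12 0 0; -0.2 0.5 15 0 0; -0.2 0.5 16 0 0; -0.2 0.5 16.4 0 0; -0.2 0.5 16.7 0 0; -0.2 0.5 16.7 0 0"

```text
time_s: 30.4
position: [0.4351, 0.2761, -0.0309]
tool_rot: [[-0.995, 0.097, 0.001], [0.097, 0.995, 0.0], [-0.001, 0.001, -1.0]]
ft_force: [-0.1, -0.2, 0.2]
grip_width: 0.0431
gripper_force: 0.0
```

move_arm:
  series: "0 0 0 0 -1; 0 0 0 0 -1; 0 0 0 0 -1; 0 0 0 0 -1"

```text
time_s: 30.9
position: [0.435, 0.2761, -0.0308]
tool_rot: [[-0.995, 0.097, 0.001], [0.097, 0.995, 0.0], [-0.001, 0.001, -1.0]]
ft_force: [-0.5, -0.7, 5.3]
grip_width: 0.0264
gripper_force: 49.5
```

move_arm:
  series: "0 0 -5 0 -1; 0 0 -10 0 -1; 0 0 -15 0 -1; 0 0 -18 0 -1; 0 0 -18 0 -1; 0 0 -18 0 -1"

```text
time_s: 31.65
position: [0.434, 0.2758, 0.1473]
tool_rot: [[-0.995, 0.097, -0.002], [0.097, 0.995, -0.001], [0.002, -0.001, -1.0]]
ft_force: [-0.1, -0.6, -0.7]
grip_width: 0.0262
gripper_force: 49.8
```

```bash
python3 - <<'E'
from h import *
s=observe();print(s['position'],s['ft_force'],s['grip_width'])
print(go(*rk(-.006,.044,.0705),RA+90))
E
```

```text
[0.43398735 0.27576348 0.14732574] [-0.05370559 -0.58693039 -0.66071084] 0.026249603682254964
([-13.07, -23.33, 7.68], np.float64(-9.3))
```

move_arm:
  series: "-2.6 -4.7 0 -2 -1; -5.2 -9.4 0 -4 -1; -7.8 -14 0 -6 -1; -10.4 -18.7 0 -8 -1; -13.1 -23.3 0 -9.3 -1; -13.1 -23.3 0 -9.3 -1; -13.1 -23.3 3 -9.3 -1; -13.1 -23.3 3 -9.3 -1"

```text
time_s: 32.65
position: [0.5405, 0.0322, 0.1158]
tool_rot: [[-0.998, -0.066, -0.006], [-0.066, 0.998, 0.001], [0.006, 0.002, -1.0]]
ft_force: [-0.6, 0.0, -0.7]
grip_width: 0.0262
gripper_force: 49.8
```

```bash
python3 - <<'E'
from h import *
s=observe();print(s['position'],s['ft_force'],s['grip_width'])
print(go(*rk(-.006,.044,.0705),RA+90))
E
```

```text
[0.54045077 0.03224424 0.11582542] [-0.57152139  0.04051791 -0.69587636] 0.02616139617160386
([-0.1, -0.15, 4.53], np.float64(0.0))
```

move_arm:
  series: "0 0 2.5 0 -1; 0 0 3.8 0 -1; 0 0 4.2 0 -1; 0 0 4.4 0 -1; 0 0 4.5 0 -1; 0 0 4.5 0 -1"

```text
time_s: 33.4
position: [0.5426, 0.0313, 0.0737]
tool_rot: [[-0.998, -0.065, 0.001], [-0.065, 0.998, -0.0], [-0.001, -0.0, -1.0]]
ft_force: [-0.1, 0.5, -0.4]
grip_width: 0.0261
gripper_force: 49.8
```

move_arm:
  series: "0 0 0 0 -0.2; 0 0 0 0 -0.2; 0 0 0 0 -0.2; 0 0 -3 0 -0.2; 0 1.8 -4 0 -1; 0 3.2 -4 0 -1; 0 3.2 -4 0 -1; 0 3.2 -4 0 -1"

```text
time_s: 34.4
position: [0.54, 0.0635, 0.1125]
tool_rot: [[-0.998, -0.066, -0.001], [-0.066, 0.998, -0.0], [0.001, 0.0, -1.0]]
ft_force: [-0.5, 0.3, -0.4]
grip_width: 0.0
gripper_force: 0.0
```

```bash
python3 - <<'E'
from h import *
cam('side');print([np.round(d['point'],3) for d in spotter.mark_of('slat0','side')])
s=observe();print(s['position'],s['grip_width']);print(go(*rk(-.002,.073,.075),RA+90))
E
```

```text
[array([0.42 , 0.374, 0.008]), array([0.542, 0.032, 0.11 ]), array([ 0.544, -0.052,  0.106]), array([ 0.544, -0.022,  0.104])]
[0.54020041 0.06305676 0.11280614] -0.00032640164627400966
([-0.3, -0.32, 3.78], np.float64(-0.0))
```

move_arm:
  series: "-0.3 0 2.5 0 -1; -0.3 0 3.7 0 -1; -0.3 -0.7 3.7 0 -1; -0.3 -1.4 3.7 0 -1; -0.3 -2.1 3.7 0 -1; -0.3 -2.7 3.7 0 -1; -0.3 -3.2 3.7 0 -1; -0.3 -3.6 3.7 0 -1"

```text
time_s: 35.5
position: [0.5457, 0.0272, 0.0764]
tool_rot: [[-0.998, -0.065, 0.0], [-0.065, 0.998, 0.0], [-0.0, 0.0, -1.0]]
ft_force: [0.4, -0.3, -0.0]
grip_width: -0.0003
gripper_force: 0.3
```

```bash
python3 - <<'E'
from h import *
cam('side');print([np.round(d['point'],3) for d in spotter.mark_of('slat0','side')])
s=observe();print(s['position'],s['ft_force']);print(go(.422,.376,.05,93.3))
E
```

```text
[array([ 0.545, -0.021,  0.102]), array([ 0.79 , -0.008,  0.001]), array([0.546, 0.008, 0.105]), array([0.423, 0.375, 0.008])]
[0.54569037 0.02717439 0.07630352] [-1.13514323  0.02456453  0.02120558]
([10.09, 35.61, 2.62], np.float64(0.4))
```

Slat 3 now sits 29 mm from slat 2. On to the fourth slat.

move_arm:
  series: "0 0.3 -4 0 0; 0 0.5 -9 0 0; 1.5 5.5 -12 0 0; 3 11.5 -12 0 0; 4.7 17.5 -12 0 0; 6.5 23.5 -12 0 0; 8.3 29.5 -11 0.4 0; 10.1 35.6 -8 0.4 0"

```text
time_s: 36.6
position: [0.4239, 0.3711, 0.1607]
tool_rot: [[-0.998, -0.059, 0.003], [-0.059, 0.998, 0.001], [-0.003, 0.001, -1.0]]
ft_force: [1.6, 0.4, -0.0]
grip_width: 0.0429
gripper_force: 0.0
```

```bash
python3 - <<'E'
from h import *
cam('top');print(*bars('slat0',.114),sep='\n');print(bars('straightedge',.026))
s=observe();print(s['position'],s['q']);print(go(.4215,.376,-.0315,93.3))
E
```

```text
([0.5442000031471252, -0.051600001752376556], np.float32(4.5), 0.199, 0.03, 0.91)
([0.5442000031471252, 0.009800000116229057], np.float32(3.9), 0.199, 0.029, 0.83)
([0.428600013256073, 0.34279999136924744], np.float32(3.3), 0.181, 0.026, 0.82)
([0.5485000014305115, -0.01979999989271164], np.float32(3.7), 0.193, 0.027, 0.8)
[([0.619700014591217, 0.33340001106262207], np.float32(103.0), 0.225, 0.031, 0.92)]
[0.42464766 0.36855445 0.16021096] [ 2.89046821e+01  2.45925511e+01  7.58486784e+01 -2.25022700e-02
  7.95502452e+01 -6.44476269e+01]
([0.28, 0.77, 19.17], np.float64(0.1))
```

move_arm:
  series: "0.3 0.7 6 0 0; 0.3 0.7 12 0 0; 0.3 0.7 16.5 0 0; 0.3 0.7 18.2 0 0; 0.3 0.7 18.8 0 0; 0.3 0.7 19.1 0 0; 0.3 0.7 19.1 0 0"

```text
time_s: 37.72
position: [0.4217, 0.3755, -0.0301]
tool_rot: [[-0.998, -0.058, 0.001], [-0.058, 0.998, 0.001], [-0.001, 0.001, -1.0]]
ft_force: [0.2, 0.6, -0.4]
grip_width: 0.0429
gripper_force: 0.0
```

move_arm:
  series: "0 0 0 0 -1; 0 0 0 0 -1; 0 0 0 0 -1; 0 0 0 0 -1"

```text
time_s: 38.22
position: [0.4216, 0.3758, -0.0298]
tool_rot: [[-0.998, -0.058, 0.002], [-0.058, 0.998, 0.001], [-0.002, 0.001, -1.0]]
ft_force: [-1.2, -1.8, 6.0]
grip_width: 0.0262
gripper_force: 49.6
```

move_arm:
  series: "0 0 -5 0 -1; 0 0 -10 0 -1; 0 0 -15 0 -1; 0 0 -18 0 -1; 0 0 -18 0 -1; 0 0 -18 0 -1"

```text
time_s: 38.98
position: [0.4205, 0.3752, 0.148]
tool_rot: [[-0.998, -0.058, -0.002], [-0.058, 0.998, -0.001], [0.002, -0.001, -1.0]]
ft_force: [0.8, 0.1, -0.9]
grip_width: 0.0261
gripper_force: 49.7
```

```bash
python3 - <<'E'
from h import *
s=observe();print(s['position'],s['ft_force'],s['grip_width'])
print(go(*rk(-.006,.074,.0705),RA+90))
E
```

```text
[0.42047986 0.37518934 0.14796587] [ 0.76183701  0.14603868 -0.94381115] 0.026051396182659725
([-10.05, -32.07, 7.76], np.float64(-0.4))
```

move_arm:
  series: "-1.7 -5.4 0 0 -1; -3.4 -10.8 0 0 -1; -5.1 -16.2 0 0 -1; -6.8 -21.6 0 0 -1; -8.5 -27 0 0 -1; -10.1 -32.1 0 -0.4 -1; -10.1 -32.1 2 -0.4 -1; -10.1 -32.1 3 -0.4 -1"

```text
time_s: 39.98
position: [0.5395, 0.0606, 0.1168]
tool_rot: [[-0.998, -0.064, -0.004], [-0.064, 0.998, 0.0], [0.004, 0.001, -1.0]]
ft_force: [-0.4, -0.3, -0.5]
grip_width: 0.0261
gripper_force: 49.7
```

```bash
python3 - <<'E'
from h import *
s=observe();print(s['position'],s['ft_force'],s['grip_width'])
print(go(*rk(-.006,.074,.0705),RA+90))
E
```

```text
[0.53952429 0.06060467 0.11677035] [-0.3679879  -0.27514017 -0.54386572] 0.026130165710318592
([0.0, 0.01, 4.63], np.float64(-0.0))
```

move_arm:
  series: "0 0.1 2.5 0 -1; 0 0.1 3.8 0 -1; 0 0.1 4.2 0 -1; 0 0.1 4.5 0 -1; 0 0.1 4.7 0 -1; 0 0.1 4.7 0 -1"

```text
time_s: 40.72
position: [0.5408, 0.062, 0.0726]
tool_rot: [[-0.998, -0.065, 0.001], [-0.065, 0.998, -0.0], [-0.001, -0.0, -1.0]]
ft_force: [-0.5, -0.1, -0.5]
grip_width: 0.026
gripper_force: 49.9
```

move_arm:
  series: "0 0 0 0 -0.2; 0 0 0 0 -0.2; 0 0 0 0 -0.2; 0 0 -3 0 -0.2; 0 1.8 -4 0 -1; 0 3.2 -4 0 -1; 0 3.2 -4 0 -1; 0 3.2 -4 0 -1"

```text
time_s: 41.72
position: [0.538, 0.094, 0.1113]
tool_rot: [[-0.998, -0.066, -0.001], [-0.066, 0.998, -0.0], [0.001, 0.0, -1.0]]
ft_force: [0.0, -0.2, -0.5]
grip_width: -0.0002
gripper_force: 0.0
```

```bash
python3 - <<'E'
from h import *
cam('side');print([np.round(d['point'],3) for d in spotter.mark_of('slat0','side')])
s=observe();print(s['position'],s['grip_width']);print(go(*rk(-.002,.1,.076),RA+90))
E
```

```text
[array([0.543, 0.003, 0.11 ]), array([0.541, 0.065, 0.111]), array([ 0.542, -0.023,  0.104]), array([ 0.545, -0.049,  0.109]), array([ 0.792, -0.005,  0.002])]
[0.5382454  0.09362985 0.11155027] 2.0947491765733835e-05
([-0.3, -0.69, 3.55], np.float64(-0.0))
```

move_arm:
  series: "-0.3 0 2.5 0 -1; -0.3 0 3.6 0 -1; -0.3 -0.7 3.6 0 -1; -0.3 -1.4 3.6 0 -1; -0.3 -2.1 3.6 0 -1; -0.3 -2.7 3.6 0 -1; -0.3 -3.2 3.6 0 -1; -0.3 -3.6 3.6 0 -1"

```text
time_s: 42.82
position: [0.5438, 0.0578, 0.0761]
tool_rot: [[-0.998, -0.065, 0.0], [-0.065, 0.998, 0.0], [-0.0, 0.0, -1.0]]
ft_force: [0.4, -0.1, -0.1]
grip_width: -0.0001
gripper_force: 0.3
```

```bash
python3 - <<'E'
from h import *
cam('side');print([np.round(d['point'],3) for d in spotter.mark_of('slat0','side')])
s=observe();print(s['position'],s['ft_force']);print(go(.6197,.3334,.10,13.0),s['q'])
E
```

```text
[array([ 0.545, -0.053,  0.106]), array([ 0.548, -0.021,  0.106]), array([0.542, 0.036, 0.11 ]), array([0.545, 0.005, 0.111]), array([ 0.663, -0.347, -0.003])]
[0.54377461 0.05775357 0.07605204] [-0.12757013 -0.2107778  -0.47499367]
([-9.36, 27.01, -2.4], np.float64(80.7)) [-6.34045726e+00  2.81454351e+01  8.53339851e+01 -1.00765522e-02
  6.65212448e+01 -1.00049462e+02]
```

move_arm:
  series: "0 0.3 -5 0 0.2; 0 0.5 -10 10 0.2; -1.5 5 -11 20 0.2; -3 9.5 -11 30 0.2; -4.5 14 -11 40 0.2; -6 18.5 -11 50 0.2; -7.7 23 -11 60 0.2; -9.4 27 -11 70 0.2"

```text
time_s: 43.92
position: [0.62, 0.3355, 0.1859]
tool_rot: [[-0.398, 0.918, -0.0], [0.918, 0.398, -0.0], [-0.0, -0.0, -1.0]]
ft_force: [0.7, -0.6, 1.4]
grip_width: 0.0512
gripper_force: 0.0
```

```bash
python3 - <<'E'
from h import *
cam('side');print(bars('straightedge',.026,'side'),[np.round(d['point'],3) for d in spotter.mark_of('straightedge','side')])
cam('top');print([np.round(d['point'],3) for d in spotter.mark_of('straightedge','top')]);print(*bars('slat0',.114),sep='\n')
print(go(.6200,.3334,-.022,13.0),observe()['position'])
E
```

```text
[([0.6129000186920166, 0.31769999861717224], np.float32(99.9), 0.237, 0.06, 0.85)] [array([0.626, 0.328, 0.015]), array([ 0.652, -0.01 ,  0.11 ])]
[array([ 0.652, -0.007,  0.103]), array([0.618, 0.328, 0.015]), array([ 0.612, -0.181,  0.093])]
([0.5394999980926514, 0.008500000461935997], np.float32(3.7), 0.196, 0.028, 0.91)
([0.5393999814987183, 0.039500001817941666], np.float32(3.9), 0.196, 0.031, 0.86)
([0.5449000000953674, -0.05169999971985817], np.float32(4.5), 0.199, 0.031, 0.68)
([0.5446000099182129, -0.020800000056624413], np.float32(3.4), 0.19, 0.028, 0.6)
([0.07, 0.02, 20.85], np.float64(10.7)) [0.62000392 0.33267816 0.18651012]
```

move_arm:
  series: "0 0 6 5 0.2; 0 0 12 10.7 0.2; 0 0 17 10.7 0.2; 0 0 19 10.7 0.2; 0 0 20.2 10.7 0.2; 0 0 20.2 10.7 0.2"

```text
time_s: 45.08
position: [0.6201, 0.3332, -0.0158]
tool_rot: [[-0.225, 0.974, -0.0], [0.974, 0.225, -0.0], [-0.0, -0.0, -1.0]]
ft_force: [-0.6, -0.4, 0.4]
grip_width: 0.0513
gripper_force: 0.0
```

move_arm:
  series: "0 0 0 0 -1; 0 0 0 0 -1; 0 0 0 0 -1; 0 0 0 0 -1"
  force: 80

```text
time_s: 45.58
position: [0.6211, 0.3339, -0.0138]
tool_rot: [[-0.226, 0.974, 0.004], [0.974, 0.226, 0.001], [0.0, 0.004, -1.0]]
ft_force: [-0.5, -0.2, 6.0]
grip_width: 0.0224
gripper_force: 78.2
```

move_arm:
  series: "0 0 -5 0 -1; 0 0 -10 0 -1; 0 0 -15 0 -1; 0 0 -18 0 -1; 0 0 -18 0 -1; 0 0 -18 0 -1"

```text
time_s: 46.32
position: [0.6192, 0.3334, 0.1619]
tool_rot: [[-0.225, 0.974, -0.003], [0.974, 0.225, -0.001], [-0.0, -0.003, -1.0]]
ft_force: [0.0, -1.0, -3.8]
grip_width: 0.0227
gripper_force: 79.3
```

```bash
python3 - <<'E'
from h import *
C=cam('side');cv2.imwrite('pics/e1.png',cv2.resize(C[0][90:290,200:400],None,fx=3,fy=3))
s=observe();print(s['position'],s['ft_force'],s['grip_width'])
print(go(*rk(-.125,-.005,.14),RA),go(*rk(-.125,-.005,.087),RA))
E
```

```text
[0.61913464 0.33335182 0.16162104] [ 0.26503466 -0.22907018 -3.93865266] 0.022339693019254172
([-30.63, -26.93, 2.29], np.float64(9.3)) ([-30.63, -26.91, 7.59], np.float64(9.3))
```

View pics/e1.png

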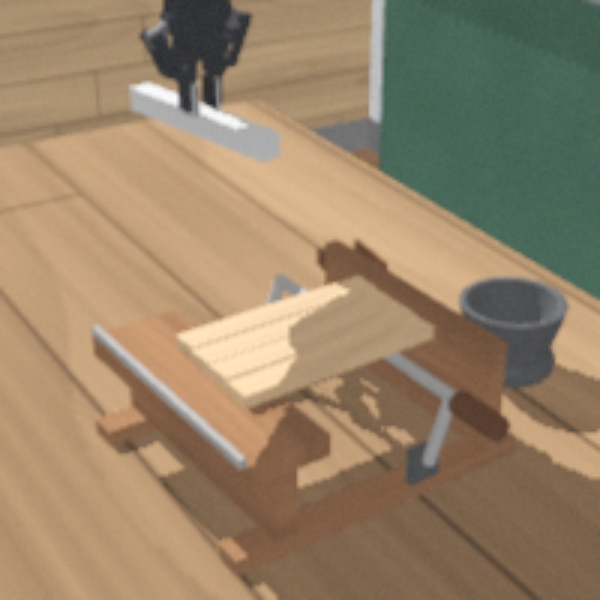

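The straightedge is held about level, and the four slats lie neatly side by side on the ledge and bar. Next it goes over the ledge.

move_arm:
  series: "-4.4 -3.8 0 1.3 -1; -8.8 -7.6 0 2.6 -1; -13.2 -11.4 0 3.9 -1; -17.6 -15.2 0 5.2 -1; -22 -19.1 0 6.5 -1; -26.4 -23 0 8 -1; -29.8 -27 0 9.3 -1; -29.8 -27 0 9.3 -1"

```text
time_s: 47.38
position: [0.422, -0.0193, 0.1631]
tool_rot: [[-0.06, 0.998, -0.003], [0.998, 0.06, 0.0], [0.001, -0.003, -1.0]]
ft_force: [0.7, 0.2, -3.2]
grip_width: 0.0227
gripper_force: 79.7
```

```bash
python3 - <<'E'
from h import *
s=observe();print(s['position'],s['ft_force'],s['grip_width'],s['time_s'])
print(go(*rk(-.128,.005,.0885),RA))
E
```

```text
[ 0.42203711 -0.01928443  0.16314639] [ 0.72456585  0.15841679 -3.24188826] 0.022726116273625585 47.375
([0.32, 0.04, 7.46], np.float64(-0.3))
```

move_arm:
  series: "0.3 0 3 -0.3 -1; 0.3 0 5 -0.3 -1; 0.3 0 5.5 -0.3 -1; 0.3 0 5.5 -0.3 -1"

```text
time_s: 47.88
position: [0.4241, -0.0142, 0.109]
tool_rot: [[-0.071, 0.997, -0.001], [0.997, 0.071, 0.0], [0.0, -0.001, -1.0]]
ft_force: [0.0, -0.4, -2.8]
grip_width: 0.0223
gripper_force: 79.7
```

```bash
python3 - <<'E'
from h import *
s=observe();print(s['position'],s['ft_force'],s['grip_width'],s['time_s'])
print(go(*rk(-.128,.005,.0885),RA))
C=cam('side');cv2.imwrite('pics/e2.png',cv2.resize(C[0][150:300,220:400],None,fx=4,fy=4))
E
```

```text
[ 0.42410125 -0.01419895  0.10895392] [ 0.03192541 -0.39225979 -2.79144616] 0.022320314696719336 47.875
([-0.17, -0.22, 2.05], np.float64(0.3))
```

View pics/e2.png

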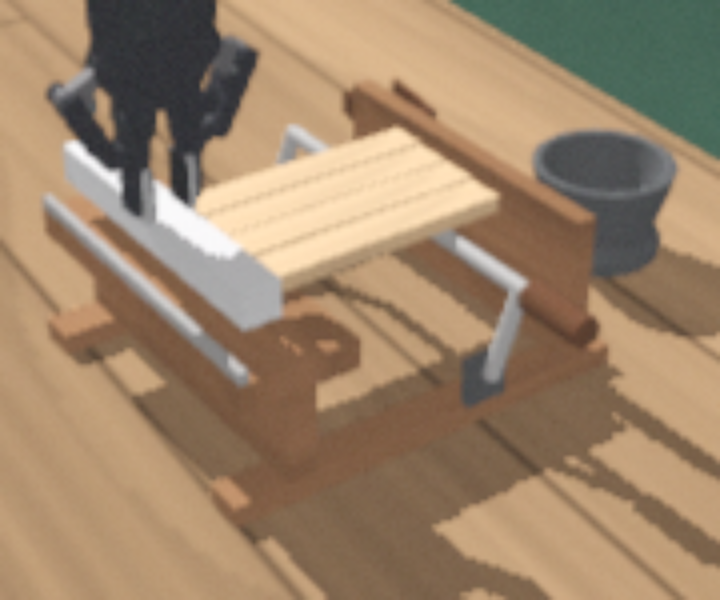

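The straightedge hovers parallel over the ledge. Lowering.

move_arm:
  series: "0 -0.2 0 0 -1; 0 -0.2 0.8 0 -1; 0 -0.2 1.4 0 -1; 0 -0.2 1.8 0 -1; 0 -0.2 2 0 -1; 0 -0.2 2.1 0 -1; 0 -0.2 2.1 0 -1"

```text
time_s: 48.8
position: [0.4219, -0.0147, 0.0886]
tool_rot: [[-0.07, 0.998, 0.0], [0.998, 0.07, -0.0], [-0.0, 0.0, -1.0]]
ft_force: [-3.0, -0.3, 3.9]
grip_width: 0.0223
gripper_force: 80.8
```

move_arm:
  series: "0 0.2 -0.05 0 -1; 0 0.4 -0.05 0 -1; 0 0.6 -0.05 0 -1; 0 0.8 -0.05 0 -1; 0 1 -0.05 0 -1; 0 1.1 -0.05 0 -1; 0 1.2 -0.05 0 -1; 0 1.2 -0.05 0 -1"

```text
time_s: 49.8
position: [0.4338, -0.0138, 0.0886]
tool_rot: [[-0.07, 0.998, -0.0], [0.998, 0.07, 0.0], [0.0, -0.0, -1.0]]
ft_force: [-4.3, -0.1, 3.4]
grip_width: 0.0223
gripper_force: 80.7
```

```bash
python3 - <<'E'
from h import *
s=observe();print(s['position'],s['ft_force']);print(go(*rk(-.113,.005,.0885),RA))
cam('top');print(*bars('slat0',.114),sep='\n')
E
```

```text
[ 0.43384771 -0.01378942  0.08858397] [-4.33296887 -0.13051141  3.38799097]
([-0.15, 0.31, 0.01], np.float64(0.3))
([0.5544999837875366, -0.051100000739097595], np.float32(4.3), 0.185, 0.029, 0.96)
([0.5634999871253967, 0.04050000011920929], np.float32(4.6), 0.155, 0.032, 0.94)
([0.567300021648407, 0.010900000110268593], np.float32(3.5), 0.157, 0.029, 0.76)
([0.564300000667572, -0.019500000402331352], np.float32(4.8), 0.173, 0.028, 0.67)
```

move_arm:
  series: "0 0.1 0 0 -1; 0 0.2 0 0 -1; 0 0.3 0 0 -1; 0 0.3 0 0 -1"

```text
time_s: 50.45
position: [0.4365, -0.0136, 0.0886]
tool_rot: [[-0.07, 0.998, -0.001], [0.998, 0.07, -0.0], [-0.0, -0.001, -1.0]]
ft_force: [-6.8, -1.3, 5.2]
grip_width: 0.0225
gripper_force: 81.0
```

move_arm:
  series: "0 0.1 0 0 -1; 0 0.2 0 0 -1; 0 0.2 0 0 -1"

```text
time_s: 50.82
position: [0.4367, -0.0135, 0.0886]
tool_rot: [[-0.071, 0.997, -0.005], [0.997, 0.071, -0.0], [0.0, -0.005, -1.0]]
ft_force: [-14.5, -2.4, 13.7]
grip_width: 0.0219
gripper_force: 82.0
```

It is butted: the force jumped and the position held. Releasing now.

move_arm:
  series: "0 -0.15 -0.05 0 -1; 0 -0.15 -0.05 0 -0.35; 0 -0.15 -0.05 0 -0.2; 0 -0.15 -0.05 0 -0.1; 0 -0.15 -0.05 0 0; 0 -0.15 -3 0 0; 0 -0.15 -8 0 0; 0 -0.15 -8 0 0"

```text
time_s: 51.82
position: [0.4391, -0.014, 0.1715]
tool_rot: [[-0.07, 0.997, 0.007], [0.998, 0.07, -0.002], [-0.003, 0.007, -1.0]]
ft_force: [0.2, -0.2, -0.9]
grip_width: 0.0427
gripper_force: 0.0
```

move_arm:
  series: "5 -1 -4 0 0; 10 -2 -6 0 0; 15 -3 -6 0 0; 20 -4 -6 0 0; 25 -5 -6 0 0; 30 -5 -6 0 0; 35 -5 -6 0 0; 35 -5 -6 0 0"

```text
time_s: 52.82
position: [0.3621, 0.3343, 0.2271]
tool_rot: [[-0.074, 0.997, -0.002], [0.997, 0.074, -0.001], [-0.0, -0.002, -1.0]]
ft_force: [-0.5, -0.1, -0.3]
grip_width: 0.0428
gripper_force: 0.0
```

```bash
python3 - <<'E'
from h import *
T=cam('top');S=cam('side')
print(*bars('slat0',.114),sep='\n');print(bars('straightedge',.128));print(rk(-.113,0,0),rk(0,0,0))
a=cv2.resize(T[0][155:265,265:370],None,fx=4,fy=4,interpolation=cv2.INTER_CUBIC)
b=cv2.resize(S[0][155:265,225:320],None,fx=4,fy=4,interpolation=cv2.INTER_CUBIC)
cv2.imwrite('pics/fin.png',np.hstack([a,b]))
E
```

```text
([0.5482000112533569, -0.01979999989271164], np.float32(3.9), 0.199, 0.028, 0.74)
([0.5425000190734863, 0.040300000458955765], np.float32(3.6), 0.199, 0.034, 0.72)
([0.5521000027656555, -0.050999999046325684], np.float32(4.0), 0.196, 0.028, 0.59)
([0.5993000268936157, -0.06970000267028809], np.float32(93.9), 0.324, 0.034, 0.19)
[([0.4359999895095825, -0.011800000444054604], np.float32(93.8), 0.218, 0.026, 0.62)]
(np.float64(0.43733808744602776), np.float64(-0.02003151261134445), 0) (np.float64(0.5501), np.float64(-0.0127), 0)
```

View pics/fin.png

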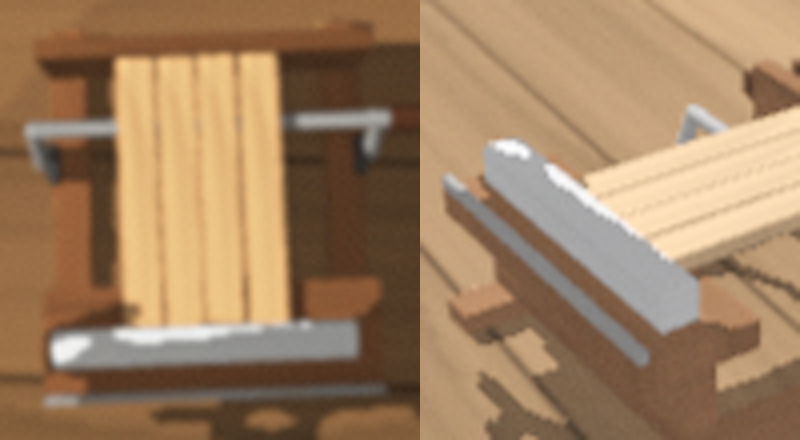

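The final views show all four slats side by side, far ends at the back stop. The straightedge lies on the ledge against their near ends and the hoop is on its stop. Handing in.

```bash
python3 -c "
from rig import order
print(order.close_job())"
```

```text
the job is handed in; nothing more can be done
None
```

I've handed in the job: the hoop is on its stop, all four slats lie side by side (1–3 mm gaps) against the back stop as far as the images show, and the straightedge is on the ledge against their near ends; I haven't seen the verdict.

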